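Drop the clothes peg through the sprung flap of the peg box

TASK

A clothes peg lies on top of the white peg box, across its finger slot. With the fingers spread, press the box's self-closing flap down with one fingertip and, while holding it open, push the peg over the edge with the other finger so that it drops inside; then come away so that the flap closes. Do not pick the peg up or use it to push the flap open, and leave the other peg, the spice jar and the tomato as they stand.

Things in the scene. Friction and masses are not known exactly. Their poses are not given: they have to be found in the camera images.
- peg_box: White plastic peg box fixed to the counter, 262 mm long (its own x), 116 mm wide (y), hollow down to a floor at z = 7 mm. Origin on the counter under the edge where the deck ends and the flap begins, midway across; x points from deck to flap, z up. The level deck, top at z = 130 mm, runs from x = -103 to 0 mm; side walls (inner faces at y = +-52 mm) stand 6 mm above it.
- slot_mouth (a point): Mid-point of the deck's edge, at deck height (130 mm above the box's origin). Here the finger slot ends and opens into the box: the slot is 40 mm wide, runs down the middle of the deck from x = -103 mm to 0 of the box, and its floor lies 51 mm below the deck.
- flap (a joint): Angle (rad) of the grey plastic flap, 135 mm long, 98 mm wide: 0 shut, level with the deck; opens downward into the box to a stop at 1.0. A spring shuts it: about 0.1 N m to start it, 0.2 N m fully open. A tip kept at one depth opens it farther as it moves toward the hinge: angle about atan(depth below the deck / distance from the hinge).
- flap_hinge (a point): Middle of the flap's hinge axis, along the box's y, at the flap's far end: x = 139 mm, z = 128 mm of the box.
- flap_edge (a point): Middle of the flap's free edge, on its upper face, 4 mm beyond the deck's edge and 130 mm above the counter when shut; goes down as the flap opens.
- peg: The clothes peg to be pushed in: a purple straight bar 15 (its own x) x 72 (y) x 12 mm high, 15 g. It lies flat on the box's deck across the slot, its centre 18 to 42 mm before the deck's edge, long side roughly along the edge. Origin at the centre of its underside.
- spare_peg: A second peg of the same shape lying on the counter beside the box; stays there. Origin at the centre of its underside.
- spice_jar: Spice jar, its dark cap brown-orange on top, 44 mm across, 96 mm high, standing beside the box. Origin at the centre of its underside.
- tomato: Tomato about 73 mm across, 69 mm high, on the counter beside the box. Origin at the centre of its underside.
Not all that is in view belongs to the job. Leave any blue look-alike of the peg alone.

How it is judged:
By the outcome, as a careful person would: the job done as asked, in the order asked, and still so for the second after the job is handed in, with the robot touching nothing.
It also fails if it takes over 32 s, if anything falls off the work surface, if the arm or the gripper's body presses on something with over 40 N, if the wrist force passes 120 N, or if a joint passes its speed limit or range.

ROBOT

A 7-joint arm with a two-finger parallel gripper is mounted at the origin on a cart in front of the work surface, level with it; the furniture and walls round the work are solid. World frame = base frame: x ahead of the robot, y to its left, z up, the work surface at z = 0. Lengths are in mm, angles in degrees, forces in N, time in s.
With the tool pointing down it reaches from about 425 to 950 mm from the base axis. Payload 16.7 kg.
Tool frame: the origin (TCP) lies midway between the tips of the shut fingers; the grasp point (between the pads) lies 19 mm behind it; z points along the fingers, y is the line along which they close (so a half turn about z gives the same grasp; the last joint's range is limited). The gripper opens to 94 mm and grips with 3 to 60 N. Pads are 16 mm wide; open, the fingers measure 119 mm over their backs; the gripper's body (75 mm by 177 mm) begins 78 mm behind the grasp point.
Start: joints at [-8.566, 24.414, 4.234, 92.017, -1.954, 63.644, -3.845], TCP at [674.962, -0.018, 205.467] pointing down, gripper open.
Joint ranges: [-163.25, 163.25], [-28.42, 122.38], [-70.27, 78.77], [12.13, 141.07], [-58.53, 238.53], [9.26, 117.41], [-156.51, 156.51]. Speed limits (degrees/s): [108.29, 108.29, 136.94, 136.94, 172.46, 172.46, 172.46].

INTERFACE

Orientations are given as [roll, pitch, yaw] about the fixed x, y, z axes, in that order (R = Rz(yaw) Ry(pitch) Rx(roll)).
In Python, from bench import manip, eyes gives the robot as it stands.
- The arm moves only by the tool step_arm, never from a script. Its argument "rows" is a list of rows, each an object with "delta_pos": the shift along the world's x, y, z in m, a list of three; "turn": the turn about the world's z in rad; "fingers": the closure, from 0 (fully open) to 1 (shut). A call has 1 to 20 rows; each row is the pose to reach, as a shift and turn from the pose commanded when the call began; what a row does not reach only later rows make up. A row lasts 1/12 s, in which the tool goes at most 41.7 mm and 7.16 degrees, less where a joint would pass 70% of its speed; a pose out of reach is approached as far as the arm can. A call with a gripper value outside its range is refused whole. The fingers move at their own pace and stop on an object; "grip_force" is the grip in N (left out, the last holds). Time passes only in rows, so rows that repeat a pose let the fingers close. It gives the time, the measured TCP pose, the force, the opening and the grip force at its end, in the units of the state.
- manip.observe(): the state, without advancing time (a new reading comes with each control period).
- eyes.snapshot(name): name is "scene" or "side" or "wrist"; returns a dict with "image" (420x560x3 uint8, blue, green, red), "z_map" (420x560 float32, mm along the optical axis (not along the pixel's ray), 0 where there is no reading), "K" (3x3 intrinsics, pixels), "cam_to_world" (4x4, takes a point from camera to world coordinates). Camera axes: x right, y up, looking along -z (the intrinsics and any distortion apply to the point x, -y, -z); pixel columns grow to the right and rows downward; lengths in mm; the calibration is good to about 2 mm. A picture is of the moment at which its call begins.
- manip.hand_in(): hands the job in; it is judged then, once.
The state is a dict: "clock": time; "joint_positions": joint angles; "qd": joint speeds; "effort": joint torques, N m; "tool_pos": TCP position; "tcp_rot": TCP orientation; "contact_force": force on the tool from outside, world axes, zero at the start; "torque": the same for the moment, N m; "gripper_width": opening from 0.0 (shut) to 1.0 (fully open); "finger_force": force on a finger pad.
Only numpy, scipy, OpenCV 4.12 (cv2) and the standard library are available. Lean on these libraries where they do the work, as an engineer would, in place of code of your own. Each camera call takes 0.05 s, during which the arm holds its last target. There are 200 camera calls.

## Working session

There is one attempt and no reset: what is moved stays moved. The work goes in short steps, Python scripts to look and compute and a tool call to move; the robot and the scene stay as the last step left them, time stands still between calls to the robot, and variables do not carry over. Pictures are saved under pics/ and viewed, at most 10 in all, crops included, and the job is handed in when it is done.

Besides the shell and the picture viewer there is one more tool, called as a command line: name --argument value ..., lists and objects as JSON in quotes. step_arm: Moves the arm, as the interface text tells. Its arguments: {"type":"object","properties":{"rows":{"type":"array","items":{"type":"object","properties":{"delta_pos":{"type":"array","items":{"type":"number"}},"turn":{"type":"number"},"fingers":{"type":"number"}}}},"grip_force":{"type":"number"}},"required":["rows"]}

```bash
mkdir -p pics; cat > h.py <<'E'
import numpy as np, cv2
from bench import manip, eyes
def snap(n):
    s=eyes.snapshot(n); return s
def cloud(s):
    z=s["z_map"]; K=s["K"]; v,u=np.mgrid[:z.shape[0],:z.shape[1]]
    p=np.stack([(u-K[0,2])/K[0,0]*z, -(v-K[1,2])/K[1,1]*z, -z, np.ones_like(z)],-1)
    w=(p@np.array(s["cam_to_world"]).T)[...,:3]; w[z<=0]=np.nan
    return w
E
python3 - <<'E'
from h import *
for n in ("scene","wrist","side"):
    s=snap(n); cv2.imwrite(f"pics/{n}0.png",s["image"]); np.savez(f"{n}0.npz",**s)
a=[cv2.imread(f"pics/{n}0.png") for n in("scene","wrist","side")]
cv2.imwrite("pics/all0.png",cv2.resize(np.vstack([np.hstack(a[:2]),np.hstack([a[2],a[2]*0])]),(800,600)))
print({k:v for k,v in s.items() if k not in("image","z_map","K","cam_to_world")})
o=manip.observe();print(o)
E
```

```text
{}
{'clock': 0.15, 'joint_positions': array([-8.56589049, 24.44113637,  4.23204242, 92.04217189, -1.95463357,
       63.64477687, -3.84416267]), 'qd': array([-0.04885997, -0.09970434,  0.01676366, -0.10734892, -0.0371907 ,
       -0.01674298,  0.07423631]), 'effort': array([ 3.71428541e-03, -9.36296225e+01,  3.66915867e+00, -4.54431260e+01,
       -4.87569754e-02,  1.79132586e-02,  2.30669798e-05]), 'tool_pos': array([ 6.74664745e+02, -2.06554824e-02,  2.04952670e+02]), 'tcp_rot': array([-1.79944134e+02,  2.92240123e-03,  8.99980250e+01]), 'contact_force': array([0.0416855 , 0.53275034, 0.05150644]), 'torque': array([ 0.03239289, -0.01238069, -0.01144585]), 'finger_force': 0.0, 'gripper_width': 1.000390055942552}
```

View pics/all0.png

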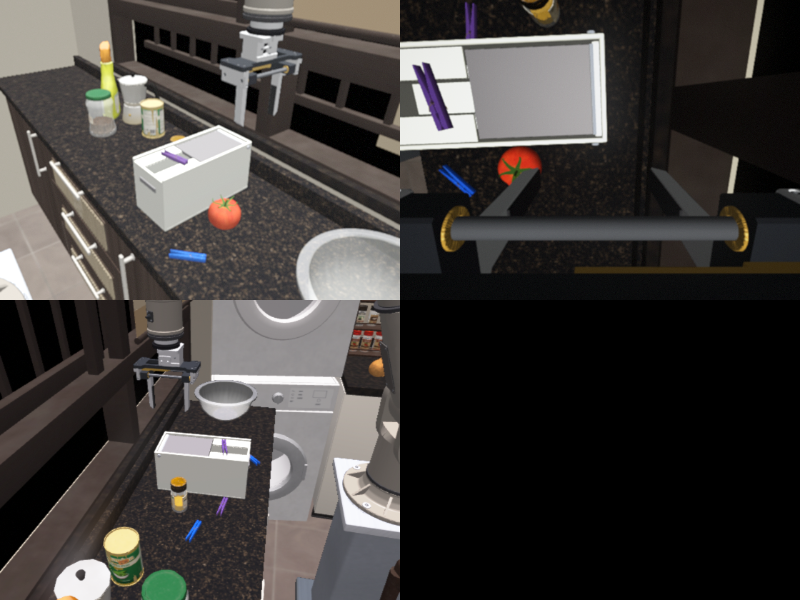

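The pictures (composite pixels) show two purple bars, one on the deck (wrist view, 433,97) and a spare on the counter (470,20). There are also blue look-alikes (457,180 in the wrist view, 188,256 in the scene view). By its description, the target is the purple bar on the deck. The box is white, its grey flap is at (535,90), the tomato is at (520,168) and the jar at (540,10). Next I measure.

```bash
python3 - <<'E'
from h import *
for n in("wrist","scene","side"):
    s=dict(np.load(f"{n}0.npz")); w=cloud(s); im=s["image"]; hsv=cv2.cvtColor(im,cv2.COLOR_BGR2HSV)
    pur=(hsv[...,0]>128)&(hsv[...,0]<155)&(hsv[...,1]>90)&(hsv[...,2]>40)
    pur=pur.astype(np.uint8)
    nl,lab,st,c=cv2.connectedComponentsWithStats(pur)
    for i in range(1,nl):
        if st[i,4]<40: continue
        p=w[lab==i]; p=p[~np.isnan(p[:,0])]
        if len(p)==0: print(n,"nodepth",c[i]);continue
        top=p[p[:,2]>np.percentile(p[:,2],90)-6]
        r=cv2.minAreaRect(top[:,:2].astype(np.float32))
        print(n,"purple",c[i].round(),st[i,4],"z",np.percentile(p[:,2],[5,50,95]).round(1),"rect",np.round(cv2.boxPoints(r)).tolist(),np.round(r[0]))
    # white box: heights
    wh=(hsv[...,1]<40)&(hsv[...,2]>90)
    for nm,lo,hi in(("rim",133.5,139),("deck/flap",127,132.5)):
        m=(w[...,2]>lo)&(w[...,2]<hi)&wh&(w[...,0]<1000)
        m=m.astype(np.uint8); nl,lab,st,c=cv2.connectedComponentsWithStats(m)
        for i in range(1,nl):
            if st[i,4]<150: continue
            p=w[lab==i]; r=cv2.minAreaRect(p[:,:2].astype(np.float32))
            print(n,nm,c[i].round(),st[i,4],"z",p[:,2].mean().round(1),np.round(cv2.boxPoints(r)).tolist(),"col",im[lab==i].mean(0).round())
s=dict(np.load("wrist0.npz"));w=cloud(s)
print(w[136,40:300:20].round(1).tolist()); print(s["image"][136,40:300:20].tolist())
s=s["image"][:230,:300]; cv2.imwrite("pics/crop0.png",cv2.resize(s,None,fx=2.6,fy=2.6,interpolation=cv2.INTER_CUBIC))
E
```

```text
wrist purple [99. 29.] 738 z [ 0.2 10.2 12.2] rect [[471.0, 159.0], [486.0, 157.0], [493.0, 207.0], [478.0, 209.0]] [482. 183.]
wrist purple [ 46. 136.] 1925 z [135.2 140.6 142.1] rect [[482.0, 102.0], [497.0, 33.0], [511.0, 37.0], [496.0, 105.0]] [497.  69.]
wrist rim [169. 121.] 5698 z 136.0 [[441.0, 125.0], [446.0, 9.0], [688.0, 19.0], [684.0, 135.0]] col [209. 215. 214.]
wrist deck/flap [156. 128.] 29984 z 130.5 [[438.0, 119.0], [442.0, 15.0], [682.0, 24.0], [678.0, 129.0]] col [178. 178. 179.]
scene purple [245. 221.] 164 z [135.8 140.  142.5] rect [[484.0, 95.0], [497.0, 29.0], [509.0, 31.0], [496.0, 97.0]] [496.  63.]
scene rim [275. 210.] 1070 z 136.1 [[423.0, 123.0], [428.0, 4.0], [690.0, 15.0], [685.0, 134.0]] col [248. 250. 250.]
scene deck/flap [59. 61.] 185 z 129.7 [[417.0, 1373.0], [782.0, 1264.0], [816.0, 1375.0], [450.0, 1485.0]] col [159. 171. 175.]
scene deck/flap [271. 214.] 4105 z 130.9 [[423.0, 121.0], [427.0, 4.0], [687.0, 12.0], [683.0, 129.0]] col [228. 228. 229.]
side purple [314. 204.] 90 z [135.9 139.9 141.7] rect [[484.0, 100.0], [495.0, 33.0], [507.0, 35.
[... 576 characters left out ...]
2.0], [426.0, 9.0], [683.0, 17.0], [680.0, 121.0]] col [216. 212. 216.]
side deck/flap [281. 221.] 304 z 129.7 [[422.0, 126.0], [422.0, 116.0], [682.0, 129.0], [682.0, 140.0]] col [156. 161. 163.]
[[494.3, 69.4, 141.7], [467.3, 69.1, 78.7], [487.5, 69.1, 80.1], [506.1, 69.0, 78.6], [550.3, 69.3, 129.8], [566.9, 69.3, 130.9], [582.9, 69.2, 130.6], [599.1, 69.2, 130.8], [615.5, 69.2, 132.1], [631.4, 69.2, 131.2], [647.5, 69.2, 131.2], [663.6, 69.2, 130.8], [679.7, 69.1, 130.8]]
[[131, 56, 88], [230, 234, 233], [239, 242, 241], [238, 240, 239], [147, 146, 148], [153, 151, 153], [154, 153, 157], [157, 157, 160], [160, 158, 163], [166, 165, 168], [169, 169, 172], [169, 169, 171], [220, 219, 217]]
```

View pics/crop0.png

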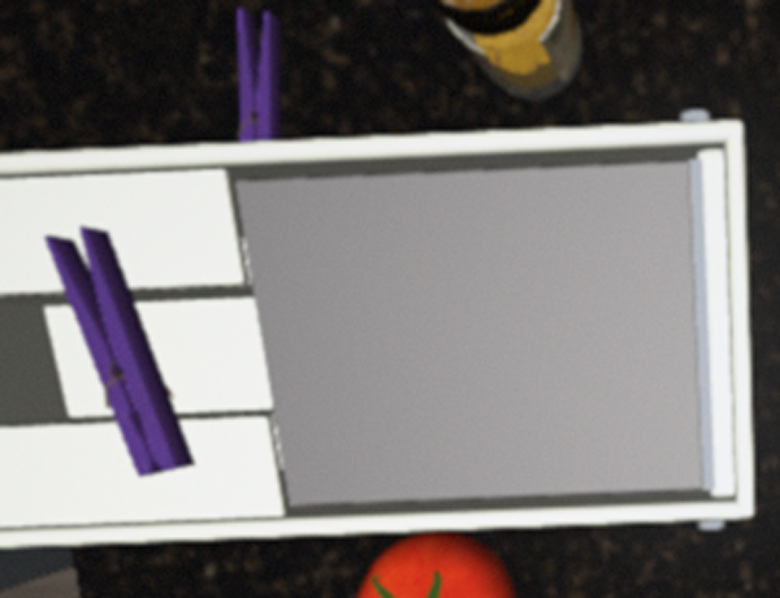

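The crop confirms the target: a purple bar across the slot (crop px 120,350), with the grey flap to its right and the deck edge running from (230,170) to (285,515). Next I locate that edge precisely.

```bash
python3 - <<'E'
from h import *
s=dict(np.load("wrist0.npz")); w=cloud(s); im=s["image"].astype(int)
print(s["K"].round(1).tolist(),np.round(s["cam_to_world"],3).tolist())
g=im.sum(2)/3
for r in list(range(70,195,10)):
    row=g[r]; e=[u for u in range(80,125) if row[u-1]>195>=row[u] or row[u-1]>195 and row[u]<195]
    h=[u for u in range(255,285) if row[u-1]<195<=row[u]]
    print(r,[(u,w[r,u-3].round(1).tolist(),w[r,u+3].round(1).tolist()) for u in e[-1:]],[(u,w[r,u].round(1).tolist()) for u in h[:1]])
# rim lines
m=(w[...,2]>133.5)&(w[...,2]<139)&(g>150)
m[:, :]&=(w[...,0]>400)&(w[...,0]<700)
for u in range(10,290,40):
    v=np.where(m[:,u])[0]
    if len(v): print("rim",u,w[v[0],u].round(1).tolist(),w[v[-1],u].round(1).tolist())
for r in range(60,200,20):
    u=np.where(m[r])[0]; print("end",r,w[r,u[-1]].round(1).tolist())
# flap heights
m=(g<190)&(g>120)&(w[...,2]>120)&(w[...,2]<136)&(w[...,0]>540)&(w[...,0]<650)&(w[...,1]>30)&(w[...,1]<110)
p=w[m]; A=np.c_[p[:,:2],np.ones(len(p))]; print("flap plane",np.linalg.lstsq(A,p[:,2],rcond=None)[0])
# jar, tomato, extents
for n in("scene","side"):
    s=dict(np.load(f"{n}0.npz")); q=cloud(s)
    for nm,a in(("yp",(q[...,1]>140)&(q[...,1]<300)),("ym",(q[...,1]<5)&(q[...,1]>-150))):
        k=a&(q[...,0]>430)&(q[...,0]<720)&(q[...,2]>30)&(q[...,2]<128)
        if k.sum(): print(n,nm,q[k].min(0).round(),q[k].max(0).round())
E
```

```text
[[306.3, 0.0, 272.0], [0.0, 306.3, 210.0], [0.0, 0.0, 1.0]] [[1.0, 0.001, 0.001, 673.471], [-0.001, 0.971, 0.24, 70.531], [-0.001, -0.24, 0.971, 384.577], [0.0, 0.0, 0.0, 1.0]]
70 [(87, [528.6, 118.7, 130.0], [522.3, 122.4, 110.2])] [(270, [671.7, 118.4, 130.5])]
80 [(89, [529.2, 111.5, 130.2], [499.8, 121.4, 68.3])] [(270, [671.7, 111.3, 130.3])]
90 [(91, [529.5, 104.2, 129.8], [534.2, 104.2, 130.0])] [(270, [671.7, 103.7, 132.7])]
100 [(92, [529.1, 96.9, 129.6], [465.9, 109.6, 5.7])] [(271, [672.5, 96.6, 131.0])]
110 [] [(271, [672.5, 89.1, 130.4])]
120 [(99, [504.5, 83.9, 79.0], [536.9, 81.8, 128.8])] [(271, [672.4, 81.6, 130.0])]
130 [(101, [505.3, 74.7, 79.3], [538.8, 74.0, 131.4])] [(272, [673.2, 73.8, 130.2])]
140 [(102, [505.1, 65.3, 79.5], [537.8, 66.1, 130.0])] [(272, [673.2, 66.0, 130.6])]
150 [(104, [505.6, 55.7, 79.2], [538.8, 58.2, 130.8])] [(273, [674.0, 58.1, 131.1])]
160 [] [(273, [674.0, 50.0, 130.5])]
170 [(104, [531.3, 41.9, 130.1], [470.2, 28.0, 7.4])] [(273, [674.0, 41.9, 131.6])]
180 [(106, [532.7, 33.7, 131.5], [537.2, 33.6, 130.7])] [(274, [674.9, 33.5, 131.1])]
190 [(108, [532.9, 25.2, 130.9], [537.2, 24.9, 129.5])] [(275, [675.7, 24.6, 128.4])]
rim 10 [477.8, 125.9, 135.7] [453.4, 9.9, 135.1]
rim 50 [507.9, 126.6, 135.9] [487.3, 11.6, 135.2]
rim 90 [537.2, 128.2, 134.6] [520.4, 12.2, 134.3]
rim 130 [567.4, 129.5, 134.8] [555.2, 14.4, 136.5]
rim 170 [597.4, 130.7, 134.9] [588.3, 15.9, 135.7]
rim 210 [627.3, 132.0, 135.3] [621.6, 16.7, 135.7]
rim 250 [657.0, 132.4, 136.1] [655.0, 18.6, 136.8]
end 60 [682.9, 123.9, 137.7]
end 80 [683.8, 110.1, 137.3]
end 100 [684.8, 96.1, 135.8]
end 120 [684.9, 81.2, 137.0]
end 140 [685.9, 66.1, 135.1]
end 160 [686.1, 50.4, 135.5]
end 180 [687.1, 34.3, 136.1]
flap plane [-5.21349231e-04 -9.22098582e-04  1.30872952e+02]
scene yp [577. 190.  89.] [621. 218.  99.]
scene ym [432. -86.  30.] [580.   5. 119.]
side yp [575. 176.  30.] [620. 221.  98.]
```

Box yaw is about 2.3° and slot_mouth is about (532, 70.5, 130). The sizes agree with those given: hinge near x 672, rim 136 high, width 115. The peg is at box (-35.5, -0.6), turned about +10°, with its top at z 142. The fingers will lie along box x, with the rear one in the slot behind the peg and the front one on the flap. I'll hover with the TCP at box x = -8.

step_arm --rows '[{"delta_pos":[-0.025,0.012,0],"turn":0.01,"fingers":0},{"delta_pos":[-0.055,0.025,0],"turn":0.02,"fingers":0},{"delta_pos":[-0.085,0.04,0],"turn":0.03,"fingers":0},{"delta_pos":[-0.115,0.053,0],"turn":0.04,"fingers":0},{"delta_pos":[-0.14,0.065,0],"turn":0.04,"fingers":0},{"delta_pos":[-0.151,0.07,0],"turn":0.04,"fingers":0},{"delta_pos":[-0.151,0.07,0],"turn":0.04,"fingers":0},{"delta_pos":[-0.151,0.07,-0.03],"turn":0.04,"fingers":0},{"delta_pos":[-0.151,0.07,-0.05],"turn":0.04,"fingers":0},{"delta_pos":[-0.151,0.07,-0.05],"turn":0.04,"fingers":0},{"delta_pos":[-0.151,0.07,-0.05],"turn":0.04,"fingers":0}]' --grip_force 40

```text
clock: 1.07
tool_pos: [524.3, 69.4, 155.0]
tcp_rot: [-179.9, 0.0, 92.3]
contact_force: [0.2, -0.0, 0.4]
gripper_width: 1.002
finger_force: 0.0
```

```bash
python3 - <<'E'
from h import *
a=[snap("wrist")["image"],snap("scene")["image"][120:330,120:400],snap("side")["image"][100:310,180:460]]
cv2.imwrite("pics/hov.png",cv2.resize(np.hstack([a[0],np.vstack(a[1:])]),(800,400)))
o=manip.observe();print(o["clock"],o["tool_pos"],o["tcp_rot"],o["contact_force"])
E
```

```text
1.2167 [525.05520805  69.87211439 156.64415265] [ 1.79916617e+02 -1.52587566e-02  9.22578769e+01] [-0.65486537 -0.24053748  0.88608551]
```

View pics/hov.png

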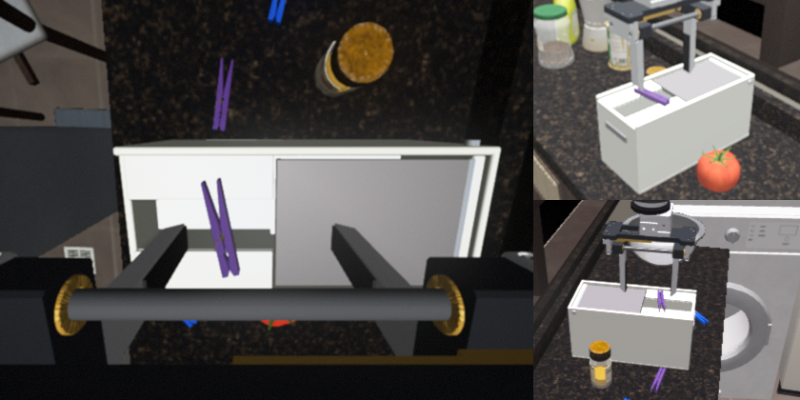

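The rear finger hangs behind the peg over the slot (180,240 in the wrist view), and the front one hangs over the flap (345,240). I'll press down to about z 88, which leaves 9 mm above the slot floor.

step_arm --rows '[{"delta_pos":[0,0,-0.012],"turn":0,"fingers":0},{"delta_pos":[0,0,-0.024],"turn":0,"fingers":0},{"delta_pos":[0,0,-0.034],"turn":0,"fingers":0},{"delta_pos":[0,0,-0.042],"turn":0,"fingers":0},{"delta_pos":[0,0,-0.05],"turn":0,"fingers":0},{"delta_pos":[0,0,-0.058],"turn":0,"fingers":0},{"delta_pos":[0,0,-0.066],"turn":0,"fingers":0},{"delta_pos":[0,0,-0.067],"turn":0,"fingers":0},{"delta_pos":[0,0,-0.067],"turn":0,"fingers":0},{"delta_pos":[0,0,-0.067],"turn":0,"fingers":0}]'

```text
clock: 2.05
tool_pos: [523.7, 69.9, 88.4]
tcp_rot: [-180.0, 0.0, 92.3]
contact_force: [-1.1, -0.0, 0.8]
gripper_width: 1.003
finger_force: 0.6
```

```bash
python3 - <<'E'
from h import *
a=[snap("wrist")["image"],snap("scene")["image"][120:330,120:400],snap("side")["image"][100:310,180:460]]
cv2.imwrite("pics/dn.png",cv2.resize(np.hstack([a[0],np.vstack(a[1:])]),(800,400)))
o=manip.observe();print(o["clock"],o["tool_pos"],o["tcp_rot"],o["contact_force"],o["gripper_width"])
E
```

```text
2.2 [523.9464088   69.99468232  88.74383599] [ 1.79995762e+02 -5.17649119e-03  9.22862401e+01] [-1.24250624 -0.78099117  0.36065405] 0.9982763822019551
```

View pics/dn.png

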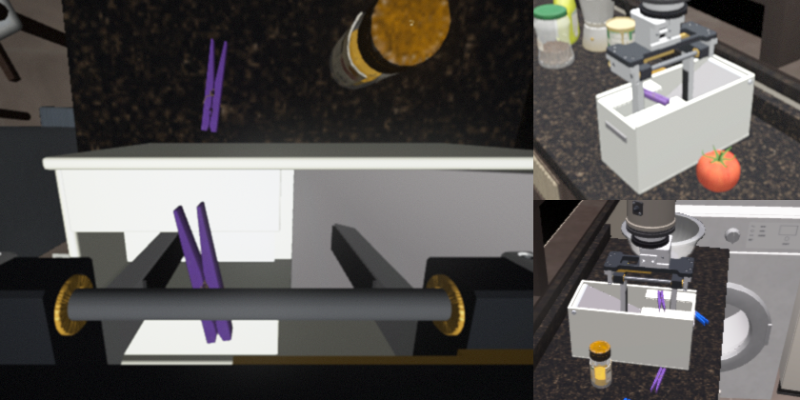

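The flap is down, held by the front finger, and the peg is untouched. Now I push along box +x by 56 mm.

step_arm --rows '[{"delta_pos":[0.004,0.0002,0],"fingers":0,"turn":0},{"delta_pos":[0.008,0.0003,0],"fingers":0,"turn":0},{"delta_pos":[0.012,0.0005,0],"fingers":0,"turn":0},{"delta_pos":[0.015,0.0006,0],"fingers":0,"turn":0},{"delta_pos":[0.018,0.0007,0],"fingers":0,"turn":0},{"delta_pos":[0.021,0.0008,0],"fingers":0,"turn":0},{"delta_pos":[0.024,0.001,0],"fingers":0,"turn":0},{"delta_pos":[0.027,0.0011,0],"fingers":0,"turn":0},{"delta_pos":[0.03,0.0012,0],"fingers":0,"turn":0},{"delta_pos":[0.033,0.0013,0],"fingers":0,"turn":0},{"delta_pos":[0.036,0.0014,0],"fingers":0,"turn":0},{"delta_pos":[0.039,0.0016,0],"fingers":0,"turn":0},{"delta_pos":[0.042,0.0017,0],"fingers":0,"turn":0},{"delta_pos":[0.045,0.0018,0],"fingers":0,"turn":0},{"delta_pos":[0.048,0.002,0],"fingers":0,"turn":0},{"delta_pos":[0.051,0.0021,0],"fingers":0,"turn":0},{"delta_pos":[0.054,0.0022,0],"fingers":0,"turn":0},{"delta_pos":[0.056,0.0022,0],"fingers":0,"turn":0},{"delta_pos":[0.056,0.0022,0],"fingers":0,"turn":0},{"delta_pos":[0.056,0.0022,0],"fingers":0,"turn":0}]'

```text
clock: 3.87
tool_pos: [580.3, 72.2, 88.5]
tcp_rot: [180.0, -0.0, 92.3]
contact_force: [-1.7, 0.4, 1.3]
gripper_width: 0.998
finger_force: 1.6
```

```bash
python3 - <<'E'
from h import *
S={n:snap(n) for n in("wrist","scene","side")}
a=[S["wrist"]["image"],S["scene"]["image"][120:330,120:400],S["side"]["image"][100:310,180:460]]
cv2.imwrite("pics/push.png",cv2.resize(np.hstack([a[0],np.vstack(a[1:])]),(800,400)))
for n,s in S.items():
    w=cloud(s); h=cv2.cvtColor(s["image"],cv2.COLOR_BGR2HSV)
    m=((h[...,0]>125)&(h[...,0]<158)&(h[...,1]>80)&(h[...,2]>25)).astype(np.uint8)
    nl,lab,st,c=cv2.connectedComponentsWithStats(m)
    for i in range(1,nl):
        if st[i,4]>15: p=w[lab==i]; print(n,c[i].round(),st[i,4],np.nanpercentile(p,[5,50,95],axis=0).round().tolist())
o=manip.observe();print(o["clock"],o["tool_pos"],o["contact_force"],o["gripper_width"])
E
```

```text
wrist [154.  91.] 1999 [[471.0, 139.0, 0.0], [480.0, 173.0, 11.0], [490.0, 204.0, 12.0]]
wrist [248. 220.] 817 [[555.0, 39.0, 21.0], [559.0, 72.0, 22.0], [563.0, 104.0, 23.0]]
side [311. 288.] 215 [[471.0, 137.0, -1.0], [479.0, 173.0, 9.0], [490.0, 204.0, 12.0]]
4.0167 [580.14492815  72.1623863   88.63439145] [-1.83365292 -0.13073997  2.51414774] 0.9993787674021685
```

View pics/push.png

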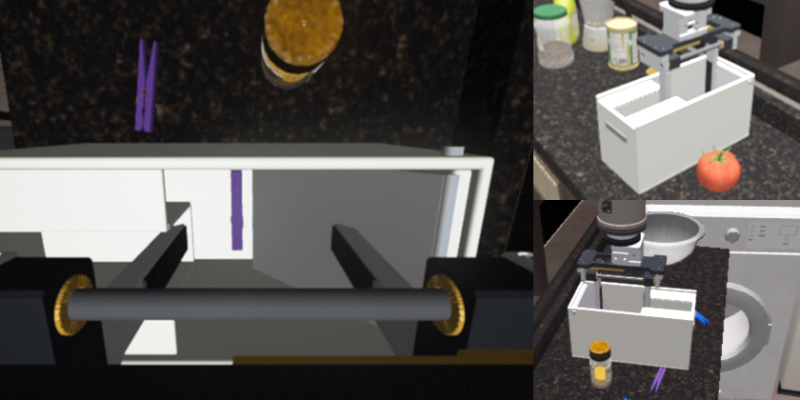

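The peg is inside, on the floor (wrist px 248,220; x≈559, top z≈22), clear of the flap. I'll back off a little and rise.

step_arm --rows '[{"delta_pos":[-0.005,-0.0002,0],"fingers":0,"turn":0},{"delta_pos":[-0.01,-0.0004,0],"fingers":0,"turn":0},{"delta_pos":[-0.015,-0.0006,0.003],"fingers":0,"turn":0},{"delta_pos":[-0.015,-0.0006,0.01],"fingers":0,"turn":0},{"delta_pos":[-0.015,-0.0006,0.018],"fingers":0,"turn":0},{"delta_pos":[-0.015,-0.0006,0.026],"fingers":0,"turn":0},{"delta_pos":[-0.015,-0.0006,0.034],"fingers":0,"turn":0},{"delta_pos":[-0.015,-0.0006,0.042],"fingers":0,"turn":0},{"delta_pos":[-0.015,-0.0006,0.052],"fingers":0,"turn":0},{"delta_pos":[-0.015,-0.0006,0.066],"fingers":0,"turn":0},{"delta_pos":[-0.015,-0.0006,0.085],"fingers":0,"turn":0},{"delta_pos":[-0.015,-0.0006,0.105],"fingers":0,"turn":0},{"delta_pos":[-0.015,-0.0006,0.12],"fingers":0,"turn":0},{"delta_pos":[-0.015,-0.0006,0.12],"fingers":0,"turn":0},{"delta_pos":[-0.015,-0.0006,0.12],"fingers":0,"turn":0},{"delta_pos":[-0.015,-0.0006,0.12],"fingers":0,"turn":0}]'

```text
clock: 5.35
tool_pos: [564.7, 71.5, 208.2]
tcp_rot: [-180.0, 0.0, 92.3]
contact_force: [0.2, 0.4, -0.6]
gripper_width: 0.999
finger_force: 0.0
```

```bash
python3 - <<'E'
from h import *
S={n:snap(n) for n in("wrist","scene","side")}
a=[S["wrist"]["image"],S["scene"]["image"][120:330,120:400],S["side"]["image"][100:310,180:460]]
cv2.imwrite("pics/end.png",cv2.resize(np.hstack([a[0],np.vstack(a[1:])]),(800,400)))
w=cloud(S["wrist"]); m=(w[...,0]>550)&(w[...,0]<650)&(w[...,1]>85)&(w[...,1]<110)
print("flap z",np.nanpercentile(w[m][:,2],[2,50,98]))
o=manip.observe();print(o["clock"],o["tool_pos"],o["contact_force"])
E
```

```text
flap z [130.10698601 329.67068437 346.67266541]
5.5 [564.55780871  71.49310668 207.6977769 ] [ 0.04209932 -0.11326141  0.33137484]
```

View pics/end.png

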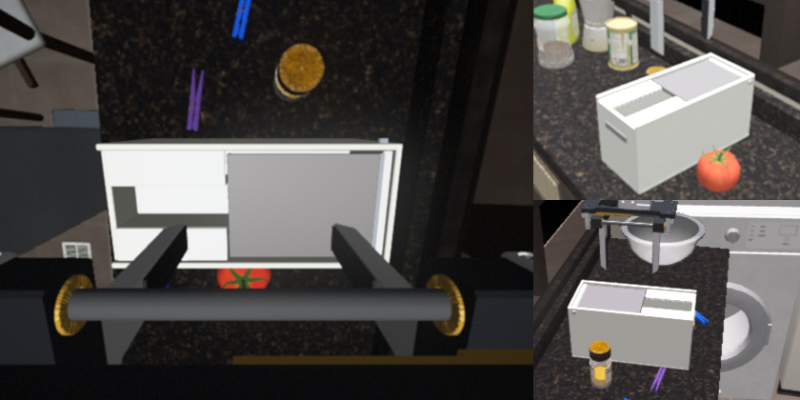

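The flap is shut, level with the deck (300,200). The deck is empty, the jar, spare peg and tomato stand where they were, and the gripper is clear.

```bash
python3 -c "
from bench import manip; print(manip.hand_in())"
```

```text
the job is handed in; nothing more can be done
None
```

The peg was pushed off the deck edge and dropped inside the box while the flap was held open; the flap has closed, the spare peg, jar and tomato were left alone, and the job is handed in at about 5.5 s.

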